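# Square a lot carton into the parcel measuring board and close the cursor on it

## Task

Measure the taped carton for dispatch: push it along the grey measuring board until it sits flush against both the back fence and the side fence, and push the red cursor along the fence until its blade rests against the carton, so that its width can be read off. Both only need pushing: do not lift, tip or crush the carton, and leave the jack, the tub and the tape roll where they stand.

Things in the scene. Friction and masses are not known exactly. Their poses are not given: they have to be found in the camera images.
- carton: Closed brown carton, 120 mm (its x) by 150 mm (its y), 70 mm high, 0.5 to 0.9 kg, loose on the measuring board. Origin: centre of its underside; z up. It starts up to 0.35 rad askew with its nearest edge 50 to 120 mm short of the back fence, between cursor blade and side fence. Measured, a 150 mm side is flush with the back fence and a 120 mm side with the side fence.
- board: Grey measuring board on the table, fixed, 340 (x) by 460 (y) by 12 mm. Origin: centre of underside; x away from the robot to the back fence, y to the side fence (robot's left). Aluminium fences 20 mm thick, tops 72 mm above the table. Inner face of back fence at x = +130 mm, from y = -230 to +210; of side fence at y = +190 mm, from x = -160 to +130. Near and right sides are open.
- corner (a point): Inside corner where the inner faces of back fence and side fence meet, on the upper face of the board (12 mm above the table). Axes as the board's. A carton flush with both fences has its origin at x = -60 mm, y = -75 mm from here.
- cursor (a joint): Slide of the red cursor along the back fence, in m: 0 at the right end, growing towards the side fence (+y of the board); travel 0 to 0.36, starts at 0.04 to 0.08. Stays where left; 1.5 N friction. The blade's inner face (towards the side fence) lies at board y = -0.200 m + this value; with the carton flush against the side fence the blade meets it at 0.24.
- cursor_push (a point): Middle of the black push pad on the outer (right) face of the cursor's red blade, 33 mm above the board, 75 mm from the back fence; axes as the board's. The blade, 6 mm thick, reaches 115 mm from the fence towards the robot, 4 to 66 mm above the board. Right of it, within 42 mm of the fence, are its brace and black saddle, 60 mm along the fence, 85 mm above the board at most.
- jack: Bystander: teal bottle jack with square base 88 mm wide, 153 mm high, 1.9 kg, standing on the table beside the board. Origin: centre of its underside.
- tub: Bystander: pale plastic tub with blue lid, 91 x 126 x 62 mm, standing on the table beside the board. Origin: centre of its underside.
- tape: Bystander: roll of brown packing tape lying flat on the table beside the board, 110 mm outside diameter, 48 mm high. Origin: centre of its underside.

How it is judged:
At the end, for the whole second after the job is handed in: The carton stands flat on the board, within 5 mm of the back fence and of the side fence (at its middle) and square to them within 0.03 rad, at rest; the cursor blade is against the carton (joint between 0.234 and 0.246) (x of carton in the frame of corner above -0.065 m and y of carton in the frame of corner above -0.08 m and angle between the x axis of carton and the x axis of board, either way round below 0.03 rad and z of carton in the frame of corner below 0.004 m and angle between carton's own z axis and vertical below 0.03 rad and value of joint cursor between 0.234 and 0.246 m and linear speed of carton below 0.01 m/s); the robot touches nothing.
It fails at once if the carton is lifted (underside more than 12 mm above the board) (z of carton in the frame of corner above 0.012 m).
It fails at once if the carton is tipped (more than 0.2 rad) (angle between carton's own z axis and vertical above 0.2 rad).
It fails at once if the carton is crushed: pressed with more than 60 N by the fingers or by the cursor (contact force between any of the fingers, cursor and carton above 60 N).
It fails at once if the jack, the tub or the tape roll is moved by more than 20 mm (distance of any of jack, tub, tape from where it was at the start of the episode above 0.02 m).
It also fails if it takes over 51 s, if anything falls off the work surface, if the arm or the gripper's body presses on something with over 40 N, if the wrist force passes 120 N, or if a joint passes its speed limit or range.

## Robot

A 7-joint arm with a two-finger parallel gripper is mounted at the origin on the work surface. World frame = base frame: x ahead of the robot, y to its left, z up, the work surface at z = 0. Lengths are in m, angles in rad, forces in N, time in s.
With the tool pointing down it reaches from about 0.425 to 0.925 m from the base axis. Payload 6.8 kg.
Tool frame: the origin (TCP) lies on the centre line of the jaws, within the pads' length; the fingertips stand 14 mm ahead of it and the grasp point (between the pads) lies 5 mm behind it (r.tips_ahead is the distance from the TCP to the fingertips, in m); z points along the fingers, y is the line along which they close (so a half turn about z gives the same grasp; the last joint's range is limited). The gripper opens to 85 mm and grips with 20 to 120 N. Pads are 22 mm wide; open, the fingers measure 114 mm over their backs; the gripper's body (76 mm by 85 mm) begins 54 mm behind the grasp point. The pads swing forward as they close: fully open they stand 13 mm farther back than shut.
Start: joints at [1.019, 0.477, 0.022, 1.555, -0.011, 1.109, -0.083], TCP at [0.29, -0.61, 0.245] pointing down, gripper open.
Joint ranges: [-2.96, 2.96], [-0.34, 2.1], [-1.41, 1.46], [0.24, 2.44], [-1.37, 4.51], [0.17, 1.92], [-2.96, 2.96]. Speed limits (rad/s): [2.39, 2.39, 3.14, 3.14, 3.14, 3.14, 3.14].

## Interface

Orientations are given as a rotation vector (axis times angle).
In Python, from bench import r, eyes gives the robot as it stands.
- The arm moves only by the tool step_arm, never from a script. Its argument "rows" is a list of rows, each a list of 6 numbers: the shift along the world's x, y, z in units of 60 cm (1.0 is 60 cm), then the turn, a rotation vector about the world's x, y, z in units of pi rad (1.0 is pi rad). In form: [[x, y, z, rx, ry, rz], ...]. A call has 1 to 5 rows; each row is the pose to reach, as a shift and turn from the pose commanded when the call began, turning the shorter way round; what a row does not reach only later rows make up. A row lasts 1/12 s, in which the tool goes at most 41.7 mm and 7.16 degrees, less where a joint would pass 70% of its speed; a pose out of reach is approached as far as the arm can. A call with a number of a shift or a turn outside -1 to 1 is refused whole. A call with a gripper value outside its range is refused whole. "jaw" is the closure, from 0 (fully open) to 1 (shut), set as the call begins (left out, the last holds). The fingers move at their own pace and stop on an object; "squeeze" is the grip in N (left out, the last holds). Time passes only in rows, so rows that repeat a pose let the fingers close. It gives the time, the measured TCP pose, the force, the opening and the grip force at its end, in the units of the state.
- r.get_obs(): the state, without advancing time (a new reading comes with each control period).
- eyes.grab_frame(name): name is "scene" or "top"; returns the picture (400x640x3 uint8, red, green, blue); there is no depth.
- eyes.camera_info(name): a dict with "mtx" (3x3 intrinsics, pixels), "k1" (the pictures are not rectified: a ray, as slopes to the right and down, at radius r is drawn at 1 + k1 r^2 times it, then the intrinsics apply), "extrinsics" (4x4, takes a point from camera to world coordinates). Camera axes: x right, y down, z forward; pixel columns grow to the right and rows downward; lengths in m; the calibration is good to about 2 mm. A picture is of the moment at which its call begins. camera_info takes no time and is no camera call.
- r.hand_in(): hands the job in; it is judged then, once.
The state is a dict: "clock": time; "joints": joint angles; "qvel": joint speeds; "tau": joint torques, N m; "tcp_pos": TCP position; "orientation": TCP orientation; "contact_force": force on the tool from outside, world axes, zero at the start; "moment": the same for the moment, N m; "grip_width": finger opening in m; "gripper_force": force on a finger pad.
Only numpy, scipy, OpenCV 4.12 (cv2) and the standard library are available. Lean on these libraries where they do the work, as an engineer would, in place of code of your own. Each camera call takes 0.05 s, during which the arm holds its last target. There are 200 camera calls.

## Working session

There is one attempt and no reset: what is moved stays moved. The work goes in short steps, Python scripts to look and compute and a tool call to move; the robot and the scene stay as the last step left them, time stands still between calls to the robot, and variables do not carry over. Pictures are saved under pics/ and viewed, at most 10 in all, crops included, and the job is handed in when it is done.

Besides the shell and the picture viewer there is one more tool, called after "Call:" as name(argument=value, ...) on one line, values as JSON. step_arm: Moves the arm, as the interface text tells. Shifts and turns lie within -1 to 1; 1 stands for 60 cm of shift or pi rad of turn. Its arguments: {"type":"object","properties":{"rows":{"type":"array"},"jaw":{"type":"number"},"squeeze":{"type":"number"}},"required":["rows"]}

```bash
mkdir -p pics
cat > h.py <<'E'
import numpy as np, cv2
from bench import r, eyes
def ray(name,uv,z):
    c=eyes.camera_info(name);K=np.array(c["mtx"]);T=np.array(c["extrinsics"]);uv=np.atleast_2d(uv).astype(float)
    d=np.c_[(uv[:,0]-K[0,2])/K[0,0],(uv[:,1]-K[1,2])/K[1,1]];s=d.copy()
    for _ in range(20): s=d/(1+c["k1"]*(s**2).sum(1,keepdims=True))
    w=np.c_[s,np.ones(len(s))]@T[:3,:3].T;o=T[:3,3]
    return o+w*((z-o[2])/w[:,2:])
def save(name,fn):
    im=eyes.grab_frame(name);cv2.imwrite(fn,im[:,:,::-1]);return im
E
python3 - <<'E'
from h import *
for n in("top","scene"): save(n,f"pics/{n}0.png");print(eyes.camera_info(n))
o=r.get_obs();print(o)
E
```

```text
{'mtx': array([[428.09396757,   0.        , 314.62577729],
       [  0.        , 428.09396757, 197.24981749],
       [  0.        ,   0.        ,   1.        ]]), 'k1': -0.048620322172851886, 'extrinsics': array([[-0.01907397, -0.99391162,  0.10851671,  0.44163205],
       [-0.99980433,  0.01953018,  0.00314268,  0.00242374],
       [-0.0052429 , -0.10843554, -0.99408966,  1.05319171],
       [ 0.        ,  0.        ,  0.        ,  1.        ]])}
{'mtx': array([[512.82983594,   0.        , 315.73795011],
       [  0.        , 512.82983594, 198.18936334],
       [  0.        ,   0.        ,   1.        ]]), 'k1': -0.08612440287396891, 'extrinsics': array([[-0.35802424,  0.78246213, -0.50948176,  1.36536529],
       [ 0.93370885,  0.29854574, -0.19763155,  0.30312509],
       [-0.00253559, -0.54646451, -0.83747842,  1.385804  ],
       [ 0.        ,  0.        ,  0.        ,  1.        ]])}
{'clock': 0.1, 'joints': array([ 1.0189155 ,  0.47771731,  0.02232542,  1.55635133, -0.01148281,
        1.1092655 , -0.08307909]), 'qvel': array([ 8.58692015e-06, -7.07178574e-04,  1.65119027e-04, -3.91792279e-03,
        1.35468882e-03,  7.30442847e-04, -1.11311737e-03]), 'tau': array([ 3.73275354e-03, -5.97765362e+01,  1.61326557e+00, -2.81957674e+01,
        1.27972942e-02,  4.98284149e-03, -1.82200887e-05]), 'tcp_pos': array([ 0.2895985 , -0.60916481,  0.24442318]), 'orientation': array([-3.06304451e+00, -6.91141694e-01,  7.46369451e-04]), 'contact_force': array([ 1.32996752,  0.14325003, -0.53102285]), 'moment': array([ 0.01501055, -0.03104501, -0.01764658]), 'gripper_force': 0.0, 'grip_width': 0.08572619687964059}
```

View pics/top0.png

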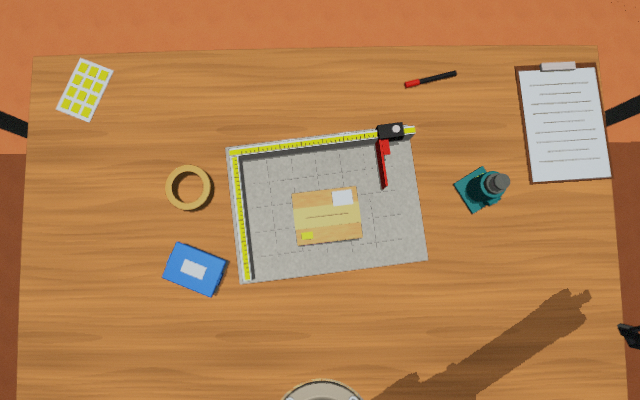

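View pics/scene0.png

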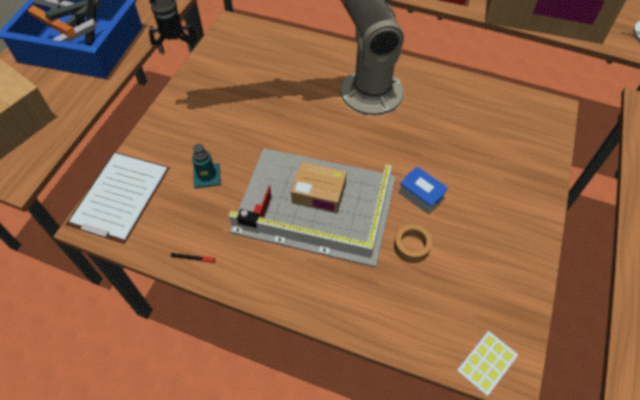

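The top view shows the board spanning x 228–428 and y 128–283 px. The carton has corners at about (292,190), (357,186), (362,240) and (297,245). The red blade is at (384,140–188), the jack at (480,190), the tape at (188,187) and the tub at (195,268). The scene view agrees. I'll enlarge it for exact edges.

Run:
```python
from h import *
im=cv2.imread("pics/top0.png")
c=cv2.resize(im[115:295,220:435],None,fx=3.3,fy=3.3,interpolation=cv2.INTER_CUBIC);cv2.imwrite("pics/c0.png",c)
hsv=cv2.cvtColor(im,cv2.COLOR_BGR2HSV)
roi=np.zeros(im.shape[:2],np.uint8);roi[175:260,280:375]=1
m=((hsv[...,1]>60)&(roi>0)).astype(np.uint8)
m=cv2.morphologyEx(m,cv2.MORPH_CLOSE,np.ones((15,15)))
k=max(cv2.findContours(m,0,2)[0],key=cv2.contourArea);print("carton",cv2.minAreaRect(k),cv2.boxPoints(cv2.minAreaRect(k)),sep='\n')
# fence tops: yellow
y=cv2.inRange(hsv,(22,140,120),(35,255,255))
pb=np.argwhere(y[125:156,225:375])[:,::-1]+[225,125];ps=np.argwhere(y[165:282,225:255])[:,::-1]+[225,165]
for n,p in(("back",pb),("side",ps)):
    w=ray("top",p,.072)[:,:2];v=cv2.fitLine(w.astype(np.float32),cv2.DIST_HUBER,0,.001,.001).ravel();print(n,len(p),v,np.arctan2(v[1],v[0]))
red=((hsv[...,1]>150)&((hsv[...,0]<6)|(hsv[...,0]>174))).astype(np.uint8);red[:125]=0;red[195:]=0;red[:,:370]=0;red[:,400:]=0
q=np.argwhere(red)[:,::-1];print("red",q.min(0),q.max(0))
b=cv2.inRange(hsv,(0,0,60),(179,60,230));b[:120]=0;b[290:]=0;b[:,:220]=0;b[:,435:]=0
k=max(cv2.findContours(b,0,2)[0],key=cv2.contourArea);print("board",cv2.approxPolyDP(cv2.convexHull(k),3,True).reshape(-1,2).tolist())
for p,z in(((428,261),.012),((240,283),.012),((480,190),.0),((188,187),.048),((195,268),.062)):print(p,ray("top",p,z)[0].round(3))
```

```text
carton
((326.5384826660156, 215.30770874023438), (52.83879470825195, 65.9864730834961), 82.87498474121094)
[[290.5231  193.18463]
 [356.00003 185.00003]
 [362.55386 237.43079]
 [297.07693 245.61539]]
back 617 [ 0.10860362 -0.99408513  0.67620844  0.03537879] -1.4619781
side 493 [0.99421775 0.1073827  0.49609026 0.17586541] 0.10759015
red [375 137] [394 188]
board [[414, 133], [427, 259], [239, 282], [226, 147], [368, 129]]
(428, 261) [ 0.395 -0.265  0.012]
(240, 283) [0.351 0.189 0.012]
(480, 190) [ 0.567 -0.407  0.   ]
(188, 187) [0.582 0.307 0.048]
(195, 268) [0.391 0.284 0.062]
```

View pics/c0.png

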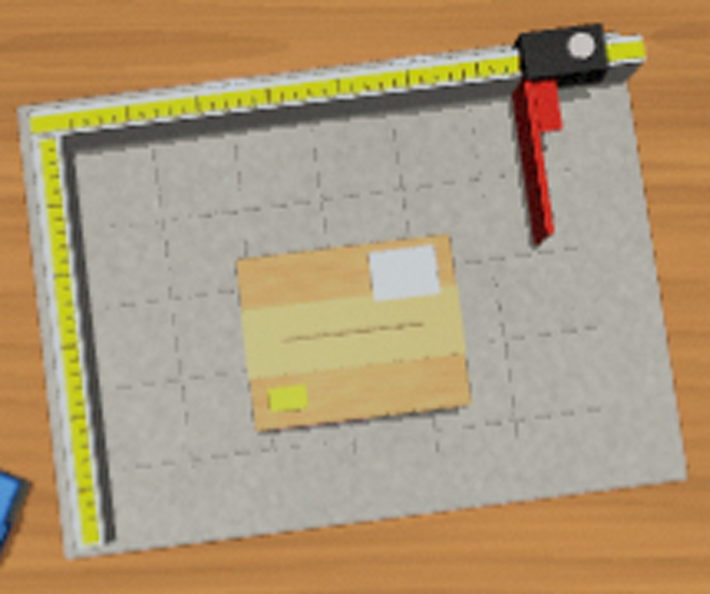

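The enlarged crop shows the carton's top face at crop px (237,260), (449,235), (470,405) and (257,432). The ruler strips run along the middle of the fence tops. Board yaw is about 0.108 rad and its centre is about (0.543, -0.020).

```bash
cat >> h.py <<'E'
C=np.array([.543,-.020]);a=.108;R=np.array([[np.cos(a),-np.sin(a)],[np.sin(a),np.cos(a)]])
def tob(w): return (np.atleast_2d(w)[:,:2]-C)@R
def tow(b): return np.atleast_2d(b)@R.T+C
E
python3 - <<'E'
from h import *
p=np.array([[237,260],[449,235],[470,405],[257,432]])/3.3+[220,115]
w=ray("top",p,.082);b=tob(w);print("carton board",b.round(4),b.mean(0));e=b[1]-b[0];f=b[2]-b[1];print(np.linalg.norm(e),np.linalg.norm(f),"skew",np.arctan2(e[0],-e[1]),np.arctan2(f[1],-f[0]))
q=np.array([[545,235]])/3.3+[220,115];print("blade tip top",tob(ray("top",q,.078)))
n=tob([[ .2896,-.6092]]);print("tcp",n)
g=np.array([[-.22,b[:,1].mean()],[-.18,b[:,1].mean()]]);print(tow(g), [np.linalg.norm(x) for x in tow(g)])
E
```

```text
carton board [[ 0.0219  0.0755]
 [ 0.0205 -0.0724]
 [-0.0977 -0.0706]
 [-0.0974  0.0763]] [-0.03815456  0.00219612]
0.14796694967520807 0.11817158526843466 skew -0.009427320599647923 0.015197542552043423
blade tip top [[ 0.01248546 -0.13925507]]
tcp [[-0.31543358 -0.5584531 ]]
[[ 0.32404507 -0.04153051]
 [ 0.36381202 -0.0372189 ]] [np.float64(0.3266955652143937), np.float64(0.3657108586450181)]
```

Call:
step_arm(rows=[[0.015, 0.064, 0, 0, 0, -0.02], [0.03, 0.128, 0, 0, 0, -0.04], [0.045, 0.192, 0, 0, 0, -0.06], [0.06, 0.256, 0, 0, 0, -0.08], [0.076, 0.321, 0, 0, 0, -0.107]], jaw=0)

```text
clock: 0.52
tcp_pos: [0.3352, -0.4151, 0.2449]
orientation: [-3.137, -0.163, 0.001]
contact_force: [1.3, -0.8, -0.9]
grip_width: 0.0854
gripper_force: 0.0
```

Call:
step_arm(rows=[[0.015, 0.064, 0, 0, 0, 0], [0.03, 0.128, 0, 0, 0, 0], [0.045, 0.192, 0, 0, 0, 0], [0.06, 0.256, 0, 0, 0, 0], [0.076, 0.321, 0, 0, 0, 0]])

```text
clock: 0.93
tcp_pos: [0.3807, -0.2226, 0.2452]
orientation: [3.137, 0.168, -0.0]
contact_force: [1.8, 0.2, 0.2]
grip_width: 0.0855
gripper_force: 0.0
```

Call:
step_arm(rows=[[0.015, 0.064, 0, 0, 0, 0], [0.03, 0.128, 0, 0, 0, 0], [0.045, 0.192, 0, 0, 0, 0], [0.06, 0.256, 0, 0, 0, 0], [0.075, 0.321, 0, 0, 0, 0]])

```text
clock: 1.35
tcp_pos: [0.4258, -0.0301, 0.2453]
orientation: [3.137, 0.168, 0.0]
contact_force: [0.9, -0.8, 0.1]
grip_width: 0.0853
gripper_force: 0.0
```

Call:
step_arm(rows=[[0, 0, -0.05, 0, 0, 0], [0, 0, -0.1, 0, 0, 0], [0, 0, -0.15, 0, 0, 0], [0, 0, -0.18, 0, 0, 0], [0, 0, -0.2, 0, 0, 0]])

```text
clock: 1.77
tcp_pos: [0.4244, -0.0317, 0.123]
orientation: [-3.137, -0.17, 0.006]
contact_force: [-0.6, 0.3, 0.3]
grip_width: 0.0852
gripper_force: 0.0
```

Call:
step_arm(rows=[[0, 0, -0.03, 0, 0, 0], [0, 0, -0.06, 0, 0, 0], [0, 0, -0.09, 0, 0, 0], [0, 0, -0.12, 0, 0, 0], [0, 0, -0.133, 0, 0, 0]])

```text
clock: 2.18
tcp_pos: [0.4247, -0.0318, 0.0436]
orientation: [-3.137, -0.169, 0.005]
contact_force: [-0.2, -0.4, -0.2]
grip_width: 0.0856
gripper_force: 0.0
```

Run:
```python
from h import *
for n in("top","scene"):save(n,f"pics/{n}1.png")
t=cv2.imread("pics/top1.png")[120:340,200:440];s=cv2.imread("pics/scene1.png")[100:280,200:440]
cv2.imwrite("pics/m1.png",np.vstack([cv2.resize(t,None,fx=1.5,fy=1.5),cv2.resize(s,None,fx=1.5,fy=1.5)])[:600])
o=r.get_obs();print(o["tcp_pos"],o["joints"],tob([o["tcp_pos"]]))
```

```text
[ 0.42495615 -0.03175988  0.04443758] [ 0.15254688  0.424683   -0.26307678  2.26493283  0.23380072  0.47925262
 -1.75956664] [[-0.11862368  0.0010326 ]]
```

View pics/m1.png

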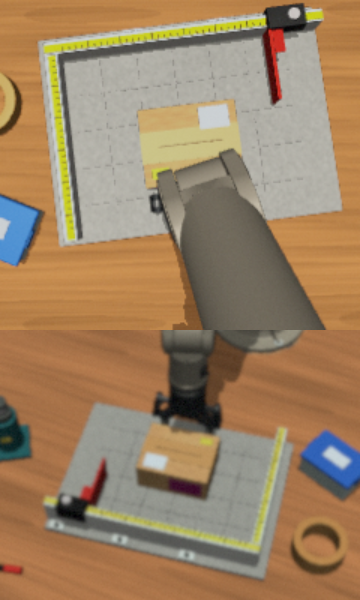

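The gripper is behind the carton's near face, with its fingers straddling the face evenly. Now I'll push it along board +x.

Call:
step_arm(rows=[[0.0166, 0.0018, 0, 0, 0, 0], [0.0331, 0.0036, 0, 0, 0, 0], [0.0497, 0.0054, 0, 0, 0, 0], [0.0663, 0.0072, 0, 0, 0, 0], [0.0829, 0.009, 0, 0, 0, 0]])

```text
clock: 2.7
tcp_pos: [0.4762, -0.0266, 0.046]
orientation: [3.137, 0.169, -0.002]
contact_force: [-7.0, -0.8, 5.3]
grip_width: 0.0852
gripper_force: 3.6
```

Call:
step_arm(rows=[[0.0166, 0.0018, 0, 0, 0, 0], [0.0331, 0.0036, 0, 0, 0, 0], [0.0497, 0.0054, 0, 0, 0, 0], [0.0663, 0.0072, 0, 0, 0, 0], [0.0795, 0.0086, 0, 0, 0, 0]])

```text
clock: 3.12
tcp_pos: [0.5247, -0.0212, 0.0459]
orientation: [3.137, 0.169, 0.0]
contact_force: [-5.8, -0.6, 3.5]
grip_width: 0.0853
gripper_force: 3.1
```

Call:
step_arm(rows=[[0.0033, 0.0004, 0, 0, 0, 0], [0.0066, 0.0007, 0, 0, 0, 0], [0.01, 0.0011, 0, 0, 0, 0], [0.0115, 0.0012, 0, 0, 0, 0], [0.0115, 0.0012, 0, 0, 0, 0]])

```text
clock: 3.53
tcp_pos: [0.53, -0.0206, 0.0455]
orientation: [3.137, 0.169, -0.001]
contact_force: [-4.8, 0.1, 2.2]
grip_width: 0.0855
gripper_force: 2.3
```

Call:
step_arm(rows=[[0.0033, 0.0004, 0, 0, 0, 0], [0.0066, 0.0007, 0, 0, 0, 0], [0.01, 0.0011, 0, 0, 0, 0], [0.0115, 0.0012, 0, 0, 0, 0], [0.0115, 0.0012, 0, 0, 0, 0]])

```text
clock: 3.95
tcp_pos: [0.5373, -0.0199, 0.0455]
orientation: [3.137, 0.169, -0.0]
contact_force: [-3.4, -0.8, 0.4]
grip_width: 0.0854
gripper_force: 1.9
```

Call:
step_arm(rows=[[0.0025, 0.0003, 0, 0, 0, 0], [0.005, 0.0005, 0, 0, 0, 0], [0.0067, 0.0007, 0, 0, 0, 0], [0.0067, 0.0007, 0, 0, 0, 0]])

```text
clock: 4.28
tcp_pos: [0.5413, -0.0194, 0.0455]
orientation: [3.137, 0.169, 0.0]
contact_force: [-4.3, -0.0, 0.2]
grip_width: 0.0855
gripper_force: 2.0
```

Call:
step_arm(rows=[[0.0017, 0.0002, 0, 0, 0, 0], [0.0034, 0.0004, 0, 0, 0, 0], [0.005, 0.0005, 0, 0, 0, 0], [0.005, 0.0005, 0, 0, 0, 0]])

```text
clock: 4.62
tcp_pos: [0.5413, -0.0195, 0.0452]
orientation: [3.136, 0.169, -0.009]
contact_force: [-12.8, -0.3, 8.4]
grip_width: 0.0852
gripper_force: 6.4
```

The force rose to 13 N and the arm stopped advancing, so the carton is against the back fence. I'll back off, lift, shut the jaws and move to the right of the cursor.

Call:
step_arm(rows=[[-0.03, -0.0032, 0, 0, 0, 0], [-0.06, -0.0065, 0, 0, 0, 0], [-0.06, -0.0065, 0.06, 0, 0, 0], [-0.06, -0.0065, 0.12, 0, 0, 0], [-0.06, -0.0065, 0.18, 0, 0, 0]])

```text
clock: 5.03
tcp_pos: [0.5092, -0.0227, 0.1552]
orientation: [-3.136, -0.17, -0.004]
contact_force: [0.6, -1.0, -0.2]
grip_width: 0.0852
gripper_force: 0.0
```

Run:
```python
from h import *
o=r.get_obs()["tcp_pos"];print(o,((tow([[.048,-.20]])[0]-o[:2])/.6).round(4))
```

```text
[ 0.5092162  -0.02265259  0.15517935] [ 0.1718 -0.3183]
```

Call:
step_arm(rows=[[0.03, -0.06, 0, 0, 0, 0], [0.06, -0.12, 0, 0, 0, 0], [0.09, -0.18, 0, 0, 0, 0], [0.12, -0.24, 0, 0, 0, 0], [0.15, -0.29, 0, 0, 0, 0]], jaw=1)

```text
clock: 5.45
tcp_pos: [0.6004, -0.2007, 0.1546]
orientation: [3.135, 0.166, 0.007]
contact_force: [0.3, -0.1, -0.2]
grip_width: 0.0253
gripper_force: 0.0
```

Call:
step_arm(rows=[[0.02, -0.028, 0, 0, 0, 0], [0.02, -0.028, 0, 0, 0, 0], [0.02, -0.028, 0, 0, 0, 0]])

```text
clock: 5.7
tcp_pos: [0.6116, -0.2151, 0.1537]
orientation: [3.137, 0.166, 0.004]
contact_force: [-0.6, 0.2, -0.0]
grip_width: -0.0
gripper_force: 0.0
```

Run:
```python
from h import *
for n in("top","scene"):save(n,f"pics/{n}2.png")
t=cv2.imread("pics/top2.png")[110:300,200:450];s=cv2.imread("pics/scene2.png")[110:270,190:440]
cv2.imwrite("pics/m2.png",np.vstack([cv2.resize(t,None,fx=1.7,fy=1.7),cv2.resize(s,None,fx=1.7,fy=1.7)])[:600])
o=r.get_obs();print(o["tcp_pos"],o["grip_width"],tob([o["tcp_pos"]]))
```

```text
[ 0.61071852 -0.21235413  0.15365939] -7.606464434509435e-05 [[ 0.04659008 -0.1985328 ]]
```

View pics/m2.png

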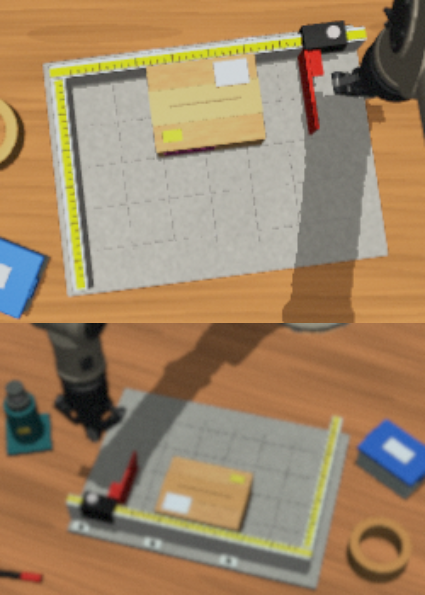

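The carton is flush with the back fence, and the shut jaws are right of the blade over clear board. Next I descend and push along board +y.

Call:
step_arm(rows=[[0, 0, -0.05, 0, 0, 0], [0, 0, -0.1, 0, 0, 0], [0, 0, -0.14, 0, 0, 0], [0, 0, -0.17, 0, 0, 0], [0, 0, -0.17, 0, 0, 0]])

```text
clock: 6.22
tcp_pos: [0.6075, -0.2111, 0.0479]
orientation: [-3.134, -0.173, 0.009]
contact_force: [-1.8, 0.4, -0.7]
grip_width: -0.0004
gripper_force: 0.0
```

Call:
step_arm(rows=[[-0.0018, 0.0166, 0, 0, 0, 0], [-0.0036, 0.0331, 0, 0, 0, 0], [-0.0054, 0.0497, 0, 0, 0, 0], [-0.0072, 0.0663, 0, 0, 0, 0], [-0.009, 0.0829, 0, 0, 0, 0]])

```text
clock: 6.63
tcp_pos: [0.6061, -0.1631, 0.0533]
orientation: [3.136, 0.17, 0.005]
contact_force: [0.9, -1.0, 4.1]
grip_width: -0.0003
gripper_force: 2.2
```

Call:
step_arm(rows=[[-0.0018, 0.0166, 0, 0, 0, 0], [-0.0036, 0.0331, 0, 0, 0, 0], [-0.0054, 0.0497, 0, 0, 0, 0], [-0.0072, 0.0663, 0, 0, 0, 0], [-0.009, 0.0829, 0, 0, 0, 0]])

```text
clock: 7.05
tcp_pos: [0.6007, -0.1138, 0.0531]
orientation: [3.136, 0.169, 0.005]
contact_force: [-0.0, -2.1, 6.5]
grip_width: -0.0004
gripper_force: 3.8
```

Call:
step_arm(rows=[[-0.0009, 0.0083, 0, 0, 0, 0], [-0.0018, 0.0166, 0, 0, 0, 0], [-0.0027, 0.0249, 0, 0, 0, 0], [-0.0036, 0.0331, 0, 0, 0, 0], [-0.0054, 0.0497, 0, 0, 0, 0]])

```text
clock: 7.47
tcp_pos: [0.5979, -0.0889, 0.0533]
orientation: [3.132, 0.162, 0.006]
contact_force: [1.6, -10.4, 7.9]
grip_width: 0.0001
gripper_force: 5.8
```

Call:
step_arm(rows=[[-0.0018, 0.0166, 0, 0, 0, 0], [-0.0036, 0.0331, 0, 0, 0, 0], [-0.0054, 0.0497, 0, 0, 0, 0], [-0.0072, 0.0663, 0, 0, 0, 0], [-0.009, 0.0829, 0, 0, 0, 0]])

```text
clock: 7.88
tcp_pos: [0.5923, -0.0377, 0.0532]
orientation: [3.133, 0.164, 0.005]
contact_force: [0.5, -10.1, 8.5]
grip_width: 0.0003
gripper_force: 6.3
```

Run:
```python
from h import *
im=save("top","pics/top3.png");cv2.imwrite("pics/c3.png",cv2.resize(im[110:300,200:450,::-1],None,fx=3,fy=3,interpolation=cv2.INTER_CUBIC))
o=r.get_obs();print(o["tcp_pos"],o["contact_force"],tob([o["tcp_pos"]]))
```

```text
[ 0.59203083 -0.03430634  0.05317519] [ 0.13276456 -5.95476103  7.97312086] [[ 0.04720307 -0.01950802]]
```

View pics/c3.png

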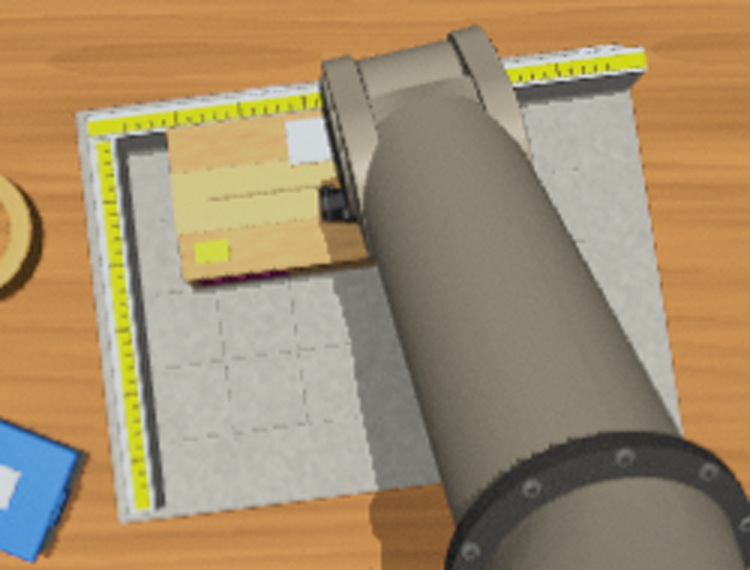

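The carton is sliding along the back fence and stays square. Its left edge, at about crop x 176, is roughly 40 mm from the side fence.

Call:
step_arm(rows=[[-0.0014, 0.0133, 0, 0, 0, 0], [-0.0028, 0.0265, 0, 0, 0, 0], [-0.004, 0.0365, 0, 0, 0, 0], [-0.0047, 0.0431, 0, 0, 0, 0], [-0.0047, 0.0431, 0, 0, 0, 0]])

```text
clock: 8.35
tcp_pos: [0.5894, -0.0101, 0.0532]
orientation: [3.135, 0.167, 0.005]
contact_force: [-0.3, -4.8, 8.3]
grip_width: 0.0004
gripper_force: 5.2
```

Call:
step_arm(rows=[[-0.0003, 0.0033, 0, 0, 0, 0], [-0.0007, 0.0066, 0, 0, 0, 0], [-0.0009, 0.0083, 0, 0, 0, 0], [-0.0009, 0.0083, 0, 0, 0, 0]])

```text
clock: 8.68
tcp_pos: [0.589, -0.0065, 0.0532]
orientation: [3.134, 0.165, 0.005]
contact_force: [1.5, -8.6, 9.7]
grip_width: -0.0001
gripper_force: 6.1
```

Call:
step_arm(rows=[[-0.0003, 0.0033, 0, 0, 0, 0], [-0.0007, 0.0066, 0, 0, 0, 0], [-0.0011, 0.01, 0, 0, 0, 0], [-0.0011, 0.01, 0, 0, 0, 0]])

```text
clock: 9.02
tcp_pos: [0.5883, -0.0003, 0.0532]
orientation: [3.134, 0.165, 0.005]
contact_force: [0.6, -8.0, 9.1]
grip_width: -0.0
gripper_force: 6.1
```

Call:
step_arm(rows=[[-0.0002, 0.0017, 0, 0, 0, 0], [-0.0004, 0.0034, 0, 0, 0, 0], [-0.0005, 0.005, 0, 0, 0, 0], [-0.0005, 0.005, 0, 0, 0, 0]])

```text
clock: 9.35
tcp_pos: [0.588, 0.0023, 0.0532]
orientation: [3.134, 0.165, 0.005]
contact_force: [0.8, -8.8, 9.7]
grip_width: -0.0004
gripper_force: 6.3
```

Call:
step_arm(rows=[[-0.0002, 0.0017, 0, 0, 0, 0], [-0.0004, 0.0034, 0, 0, 0, 0], [-0.0005, 0.005, 0, 0, 0, 0], [-0.0005, 0.005, 0, 0, 0, 0]])

```text
clock: 9.68
tcp_pos: [0.5878, 0.0037, 0.0532]
orientation: [3.132, 0.163, 0.005]
contact_force: [1.6, -12.5, 10.0]
grip_width: -0.0001
gripper_force: 7.3
```

Call:
step_arm(rows=[[-0.0001, 0.0012, 0, 0, 0, 0], [-0.0002, 0.0024, 0, 0, 0, 0], [-0.0003, 0.0034, 0, 0, 0, 0], [-0.0003, 0.0034, 0, 0, 0, 0]])

```text
clock: 10.02
tcp_pos: [0.5878, 0.0039, 0.0533]
orientation: [3.131, 0.16, 0.005]
contact_force: [1.2, -16.2, 11.2]
grip_width: 0.0002
gripper_force: 8.5
```

The push stalled at TCP board y = 0.019, as predicted, so the carton is against the side fence. I'll retreat and check.

Call:
step_arm(rows=[[0.001, -0.01, 0, 0, 0, 0], [0.004, -0.04, 0, 0, 0, 0], [0.007, -0.07, 0, 0, 0, 0], [0.007, -0.07, 0.06, 0, 0, 0], [0.007, -0.07, 0.12, 0, 0, 0]])

```text
clock: 10.43
tcp_pos: [0.5878, -0.0326, 0.1221]
orientation: [-3.137, -0.166, 0.01]
contact_force: [1.2, -0.4, 0.3]
grip_width: 0.0002
gripper_force: 0.0
```

Call:
step_arm(rows=[[-0.02, -0.06, 0.05, 0, 0, 0], [-0.04, -0.12, 0.1, 0, 0, 0], [-0.06, -0.18, 0.1, 0, 0, 0], [-0.08, -0.24, 0.1, 0, 0, 0], [-0.1, -0.3, 0.1, 0, 0, 0]])

```text
clock: 10.85
tcp_pos: [0.53, -0.2124, 0.1849]
orientation: [3.136, 0.171, 0.003]
contact_force: [0.5, -0.3, -0.5]
grip_width: 0.0003
gripper_force: 0.0
```

Call:
step_arm(rows=[[-0.02, -0.06, 0, 0, 0, 0], [-0.04, -0.12, 0, 0, 0, 0], [-0.06, -0.18, 0, 0, 0, 0], [-0.06, -0.18, 0, 0, 0, 0]])

```text
clock: 11.18
tcp_pos: [0.4897, -0.3282, 0.1835]
orientation: [3.134, 0.151, -0.004]
contact_force: [-0.0, -0.4, 0.4]
grip_width: -0.0002
gripper_force: 0.0
```

Run:
```python
from h import *
im=save("top","pics/top4.png");cv2.imwrite("pics/c4.png",cv2.resize(im[115:295,220:435,::-1],None,fx=3.3,fy=3.3,interpolation=cv2.INTER_CUBIC))
o=r.get_obs();print(o["tcp_pos"],o["contact_force"])
```

```text
[ 0.49166084 -0.32401508  0.18336761] [ 0.64771042  0.94275001 -0.86334321]
```

View pics/c4.png

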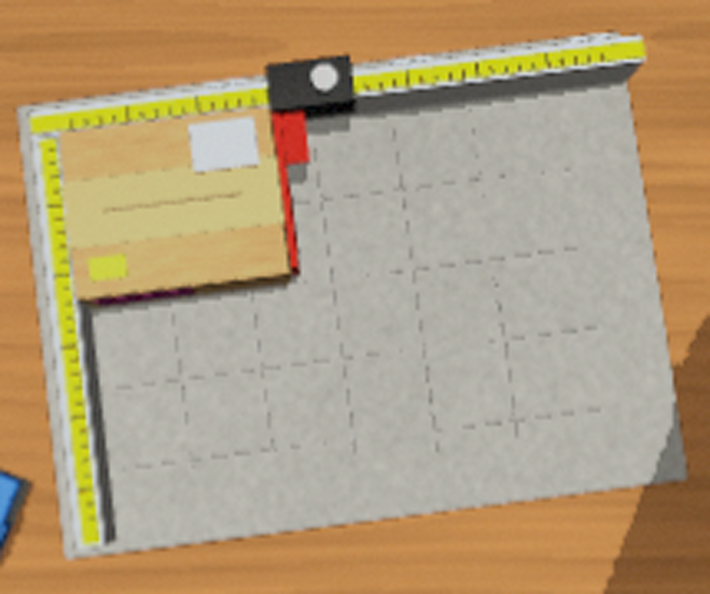

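The carton sits in the corner with the blade against its right face. Its near top edge runs from crop (80,298) to (291,273). I'll do one numeric check.

Run:
```python
from h import *
p=np.array([[79,299],[291,273]])/3.3+[220,115]
b=tob(ray("top",p,.082));print(b.round(4),"expect x=.010, y=.19,.04; skew",(b[1]-b[0])[0]/.15)
```

```text
[[0.0089 0.1873]
 [0.0082 0.0396]] expect x=.010, y=.19,.04; skew -0.004818128403159885
```

```bash
python3 -c "
from bench import r
print(r.hand_in())"
```

```text
the job is handed in; nothing more can be done
None
```

The job is handed in, with no verdict returned: by the last camera check the carton sits flush in the corner (within about 3 mm, skew about 0.005 rad), the cursor blade rests against it, and the arm was clear of everything, never having gone near the jack, tub or tape roll.

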